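# Shelve jars by height in a stepped rack and close its retainer

## Task

Two screw-lid jars, a short one and a tall one, stand on the bench beside the two-tier rack. Shelve each upright on the tier made for its height, next to the jar of the same height already there - short below, tall above - and slide it back until it no longer sticks out from under the board overhead; only then swing the steel retainer fully across the front of the upper tier. Leave the two jars already in the rack, the tape measure and the bolt dish where they are.

Things in the scene. Friction and masses are not known exactly. Their poses are not given: they have to be found in the camera images.
- rack: Fixed plywood rack, 234 deep (x) x 188 wide (y) x 161 mm high. Origin: centre of underside; +x to its back, +y its left seen from the open front. Boards 8 mm thick. Base: x -117 to 117, top z 8. Upper-tier board: x -32 to 117, top z 71. Roof: x 53 to 117, top z 161. Cheeks 9 mm, beside the covered spaces only. Left half (y about +42) of each tier holds a jar, right half (y about -42) is empty.
- low_edge (a point): On the lower tier's floor, straight below the middle of the front edge of the board overhead (rack x -32, y 0, z 8 mm); axes as the rack's. Headroom behind it 55 mm; covered space 56 mm deep from this edge to the back stop, 170 mm wide inside. In front of it is an open ledge 85 mm deep, open at front and sides.
- high_edge (a point): On the upper tier's floor, straight below the middle of the roof's front edge (rack x 53, y 0, z 71 mm); axes as the rack's. Headroom behind it 82 mm; covered space 56 mm deep from this edge to the back stop, 170 mm wide inside. In front of it is an open ledge 85 mm deep (the top of the upper-tier board), open at front and sides.
- retainer (a joint): Flat steel bar 12 mm wide, 5 thick, underside 7.5 above the upper floor, swinging level on a pivot at the left of the upper ledge, reaching 135 mm from it. 0 = closed on its stop: bar points to rack -y across the tier, 22 mm before the roof edge. Grows as it opens to the front; at 1.57 it points to rack -x (stop at 1.8). Starts at 1.3 to 1.7. No spring; friction 0.05 N m: stays where left.
- retainer_pin (a point): Centre of the top end of the upright round steel pin on the retainer: 12 mm in diameter, 75 mm from the pivot, its foot on the bar and its top 68.5 mm above the upper tier's floor (rack z = 139.5). The pin is for taking hold of or pushing.
- retainer_pivot (a point): On the retainer's pivot axis, at the upper tier's floor: rack x = +31, y = +80, z = 71.
- short_jar: Loose short jar to be shelved: plain aluminium cylinder with dark screw lid, 52 mm diameter, 45 mm high, about 0.16 kg, standing on the bench in front and to the right of the rack. Origin: centre of its underside, z up.
- tall_jar: Loose tall jar to be shelved: the same make and diameter (52 mm), 72 mm high, about 0.22 kg, standing on the bench in front and to the right of the rack. Origin: centre of its underside, z up.
- short_jar_racked: Jar like the short jar (52 mm diameter, 45 mm high), already in the left half of the lower tier. Not to be moved. Origin: centre of its underside.
- tall_jar_racked: Jar like the tall jar (52 mm diameter, 72 mm high), already in the left half of the upper tier. Not to be moved. Origin: centre of its underside.
- tape_measure: Tape measure, 35 x 75 x 64 mm, standing on the bench right of the rack. Not to be moved. Origin: centre of its underside.
- bolt_dish: Round metal dish of bolts, 73 mm diameter, 18 mm high, on the bench right of the rack. Not to be moved. Origin: centre of its underside.
Things that resemble listed ones, but are neither listed nor needed, are in the scene too. What is shaped like the tall_jar but pink is not meant.

How it is judged:
By the outcome, as a careful person would: the job done as asked, in the order asked, and still so for the second after the job is handed in, with the robot touching nothing.
It also fails if it takes over 70 s, if anything falls off the work surface, if the arm or the gripper's body presses on something with over 40 N, if the wrist force passes 120 N, or if a joint passes its speed limit or range.

## Robot

A 6-joint arm with a two-finger parallel gripper is mounted at the origin on the work surface; the furniture and walls round the work are solid. World frame = base frame: x ahead of the robot, y to its left, z up, the work surface at z = 0. Lengths are in m, angles in degrees, forces in N, time in s.
With the tool pointing down it reaches from about 0.4 to 0.825 m from the base axis. Payload 7 kg.
Tool frame: the origin (TCP) lies on the centre line of the jaws, within the pads' length; the fingertips stand 19 mm ahead of it and the grasp point (between the pads) is the TCP; z points along the fingers, y is the line along which they close (so a half turn about z gives the same grasp; the last joint's range is limited). The gripper opens to 88 mm and grips with 3 to 60 N. Pads are 19 mm wide; open, the fingers measure 130 mm over their backs; the gripper's body (78 mm by 193 mm) begins 47 mm behind the grasp point.
Start: joints at [-48.409, 20.546, 0.682, 0, -70.136, -16.507], TCP at [0.286, -0.611, 0.246] pointing down, gripper open.
Joint ranges: [-176.03, 176.03], [-82.01, 121.73], [-58.28, 71.71], [-173.87, 95.51], [-174.79, -0.11], [-173.66, 173.66]. Speed limits (degrees/s): [136.94, 136.94, 172.46, 180, 180, 180].

## Interface

Orientations are given as [roll, pitch, yaw] about the fixed x, y, z axes, in that order (R = Rz(yaw) Ry(pitch) Rx(roll)).
In Python, from plant import * gives the robot as it stands. The module is installed in compiled form; this text tells all that it offers.
- The arm moves only by the tool play_rows, never from a script. Its argument "deltas" is a list of rows, each a list of 6 numbers: the shift along the world's x, y, z scaled (see below), then the turn, a rotation vector about the world's x, y, z scaled (see below). A call has 1 to 10 rows; each row shifts and turns the commanded pose from where the row before left it; what a row does not reach is not made up. The controller multiplies each number of a shift by 800 mm and each number of a turn by 180 degrees. A row lasts 1/10 s, in which the tool goes at most 50 mm and 8.59 degrees, less where a joint would pass 70% of its speed; a pose out of reach is approached as far as the arm can. A call with a number of a shift or a turn outside -1 to 1 is refused whole. A call with a gripper value outside its range is refused whole. "gripper" is the gripper command: -1 is shut, 1 is fully open, values between are in proportion, set as the call begins (left out, the last holds). The fingers move at their own pace and stop on an object; the grip force is fixed at half the most. Time passes only in rows, so rows that do not move let the fingers close. It gives the time, the measured TCP pose, the force, the opening and the grip force at its end, in the units of the state.
- get_obs(): the state, without advancing time (a new reading comes with each control period).
- snapshot(name): name is "scene" or "top"; returns (picture, depth): 400x640x3 uint8, blue, green, red; 400x640 float32, m along the optical axis (not along the pixel's ray), 0 where there is no reading.
- camera_model(name): a dict with "fx", "fy", "cx", "cy" (pixels), "k1" (the pictures are not rectified: a ray, as slopes to the right and down, at radius r is drawn at 1 + k1 r^2 times it, then the intrinsics apply), "world_to_cam" (4x4, takes a point from world to camera coordinates). Camera axes: x right, y down, z forward; pixel columns grow to the right and rows downward; lengths in m; the calibration is good to about 2 mm. A picture is of the moment at which its call begins. camera_model takes no time and is no camera call.
- close_job(): hands the job in; it is judged then, once.
The state is a dict: "clock": time; "joint_pos": joint angles; "qvel": joint speeds; "tau": joint torques, N m; "tool_pos": TCP position; "orientation": TCP orientation; "force": force on the tool from outside, world axes, zero at the start; "moment": the same for the moment, N m; "opening": finger opening in m; "gripper_force": force on a finger pad.
Only numpy, scipy, OpenCV 4.12 (cv2) and the standard library are available. Lean on these libraries where they do the work, as an engineer would, in place of code of your own. Each camera call takes 0.05 s, during which the arm holds its last target. There are 200 camera calls.

## Working session

There is one attempt and no reset: what is moved stays moved. The work goes in short steps, Python scripts to look and compute and a tool call to move; the robot and the scene stay as the last step left them, time stands still between calls to the robot, and variables do not carry over. Pictures are saved under pics/ and viewed, at most 10 in all, crops included, and the job is handed in when it is done.

Besides the shell and the picture viewer there is one more tool, called after "Request:" by a JSON object that holds its "name" and its "arguments". play_rows: Moves the arm, as the interface text tells. Its arguments: {"type":"object","properties":{"deltas":{"type":"array","items":{"type":"array","items":{"type":"number","minimum":-1,"maximum":1}}},"gripper":{"type":"number"}},"required":["deltas"]}

```bash
mkdir -p pics; cat > h.py <<'E'
from plant import *
import numpy as np, cv2
def ray(n,u,v):
    c=camera_model(n); x=(u-c["cx"])/c["fx"]; y=(v-c["cy"])/c["fy"]
    a,b=x,y
    for _ in range(20):
        s=1+c["k1"]*(a*a+b*b); a,b=x/s,y/s
    return np.array([a,b,1.0])
def atz(n,u,v,z):
    T=np.linalg.inv(camera_model(n)["world_to_cam"]); d=T[:3,:3]@ray(n,u,v); o=T[:3,3]
    return o+d*(z-o[2])/d[2]
def atd(n,u,v,dep):
    T=np.linalg.inv(camera_model(n)["world_to_cam"]); return T[:3,:3]@(ray(n,u,v)*dep)+T[:3,3]
def proj(n,p):
    c=camera_model(n); q=c["world_to_cam"]@np.append(p,1); a,b=q[:2]/q[2]; s=1+c["k1"]*(a*a+b*b)
    return np.array([c["fx"]*a*s+c["cx"],c["fy"]*b*s+c["cy"]])
E
python3 - <<'E'
from h import *
for n in("scene","top"):
    p,d=snapshot(n); cv2.imwrite(f"pics/{n}0.png",p); np.save(f"pics/{n}0.npy",d)
    c=camera_model(n); print(n,np.linalg.inv(c["world_to_cam"]).round(3),c["fx"])
print(get_obs())
E
```

```text
scene [[ 0.485 -0.568  0.665 -0.118]
 [-0.874 -0.302  0.38  -0.464]
 [-0.015 -0.766 -0.643  0.713]
 [ 0.     0.     0.     1.   ]] 469.015179611461
top [[-0.01  -0.986  0.167  0.364]
 [-1.     0.006 -0.019 -0.106]
 [ 0.018 -0.167 -0.986  0.998]
 [ 0.     0.     0.     1.   ]] 371.4036261571672
{'clock': 0.1, 'joint_pos': array([-4.84095510e+01,  2.05882025e+01,  6.38423630e-01, -1.67327572e-02,
       -7.01386786e+01, -1.65041530e+01]), 'qvel': array([ 0.06830328, -0.04674784,  0.16004124,  0.05791842,  0.02046465,
        0.02220544]), 'tau': array([-1.84001154e-03, -5.84163451e+01,  2.93751776e+01,  7.01568916e+00,
        1.01063331e-02, -7.31916884e-05]), 'tool_pos': array([ 0.28594441, -0.61096829,  0.24470515]), 'orientation': array([ 1.79910718e+02, -1.00490045e-02, -1.54919393e+02]), 'force': array([-0.71295841, -1.1395582 ,  0.30717087]), 'moment': array([0.0170284 , 0.00014595, 0.00061379]), 'gripper_force': 0.0, 'opening': 0.08764339184240724}
```

View pics/scene0.png

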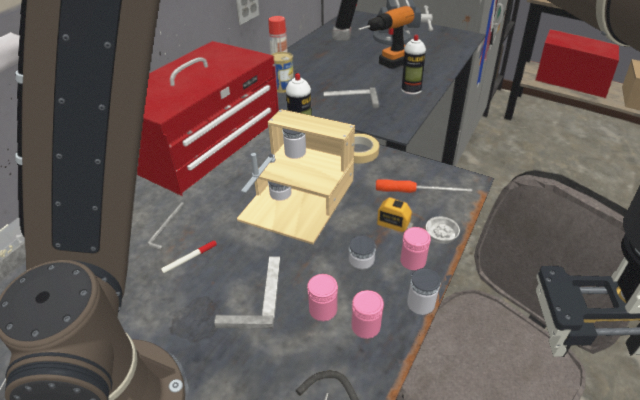

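View pics/top0.png

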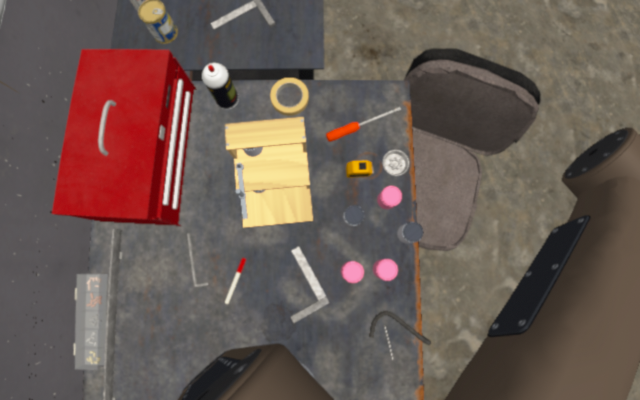

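The scene view shows the rack around (300,180), the short jar at (362,252), the tall jar at (424,290) and three pink decoys. In the top view the short lid is at (353,216), the tall lid at (411,232) and the rack spans (225..312, 118..226).

```bash
python3 - <<'E'
from h import *
p=cv2.imread("pics/top0.png"); cv2.imwrite("pics/topc.png",cv2.resize(p[105:245,215:435],None,fx=3.6,fy=3.6,interpolation=cv2.INTER_CUBIC))
p=cv2.imread("pics/scene0.png"); cv2.imwrite("pics/scenec.png",cv2.resize(p[100:320,230:450],None,fx=2.7,fy=2.7,interpolation=cv2.INTER_CUBIC))
E
```

```text
(no output)
```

View pics/topc.png

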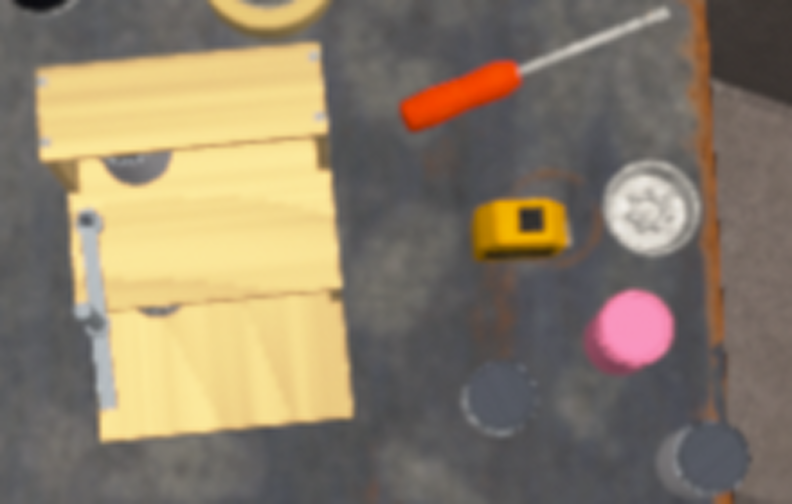

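View pics/scenec.png

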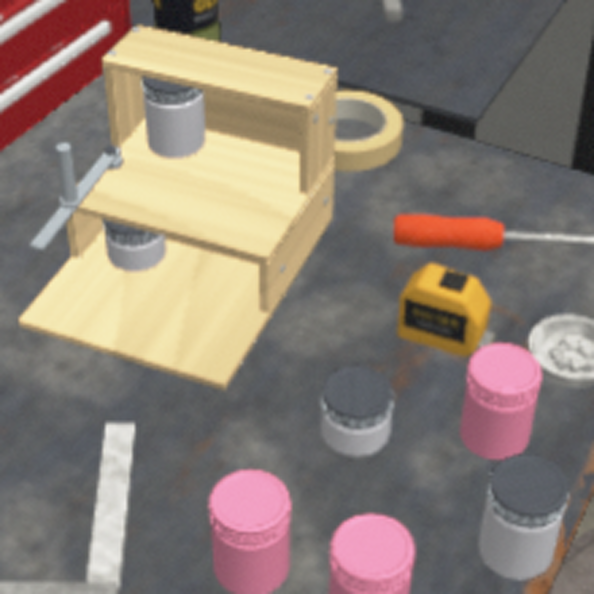

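```bash
cat >> h.py <<'E'
def pt(U,V): return ((U+.5)/3.6-.5+215,(V+.5)/3.6-.5+105)
def ps(U,V): return ((U+.5)/2.7-.5+230,(V+.5)/2.7-.5+100)
E
python3 - <<'E'
from h import *
from scipy.optimize import least_squares
W=94;
obs=[("top",pt(101,441),(-117,W,8)),("top",pt(353,417),(-117,-W,8)),("top",pt(37,68),(117,W,161)),("top",pt(322,43),(117,-W,161)),("top",pt(328,133),(53,-W,161)),("top",pt(42,162),(53,W,161)),("top",pt(342,290),(-32,-W,71)),
("scene",ps(20,323),(-117,W,8)),("scene",ps(226,382),(-117,-W,8)),("scene",ps(104,60),(53,W,161)),("scene",ps(310,100),(53,-W,161)),("scene",ps(336,67),(117,-W,161)),("scene",ps(138,27),(117,W,161)),("scene",ps(268,257),(-32,-W,71))]
def w(q,p):
    c,s=np.cos(q[2]),np.sin(q[2]); p=np.array(p)/1000
    return np.array([q[0]+c*p[0]-s*p[1],q[1]+s*p[0]+c*p[1],p[2]])
f=lambda q:np.concatenate([proj(n,w(q,p))-uv for n,uv,p in obs])
r=least_squares(f,[.6,-.05,0],loss="soft_l1"); q=r.x
print("rack",q[:2],np.degrees(q[2])); print(f(q).reshape(-1,2).round(1).tolist())
for nm,a,b,z in(("short",pt(501,397),ps(357,397),.045),("tall",pt(712,458),ps(529,485),.072),):
    print(nm,atz("top",*a,z),atz("scene",*b,z))
P=w(q,(31,80,71)); print("pivot",P)
for nm,a in(("top",pt(85,311)),("scene",ps(64,148))):
    x=atz(nm,*a,.1395); print("pin",x,np.linalg.norm((x-P)[:2]),np.degrees(np.arctan2(*(x-P)[1::-1])))
for nm,a,z in(("dish",pt(652,207),.018),("pinkB",pt(632,330),.072),("tape",pt(520,228),.064)): print(nm,atz("top",*a,z))
for nm,a in(("p2",(353,272)),("p3",(387,269))): print(nm,atz("top",*a,.072))
E
```

```text
rack [ 0.57487386 -0.00136688] 5.222201675103162
[[0.5, 0.1], [0.6, -0.1], [0.1, 0.2], [-0.4, -0.3], [0.4, 0.2], [0.0, -0.2], [0.3, -0.5], [-0.7, -1.3], [-0.2, 0.8], [-0.9, -0.4], [-0.1, 2.1], [0.8, -0.2], [-0.4, -1.3], [0.0, -0.1]]
short [ 0.47645543 -0.21069659  0.045     ] [ 0.46991963 -0.21515585  0.045     ]
tall [ 0.42901472 -0.35489281  0.072     ] [ 0.42713341 -0.35851094  0.072     ]
pivot [0.59846371 0.08112263 0.071     ]
pin [0.52370015 0.07041528 0.1395    ] 0.0755264013395324 -171.84973952784202
pin [0.52179341 0.06886572 0.1395    ] 0.07764384216714068 -170.9172516475508
dish [ 0.62420596 -0.33288001  0.018     ]
pinkB [ 0.52014282 -0.30195027  0.072     ]
tape [ 0.59658581 -0.2254062   0.064     ]
p2 [ 0.33189241 -0.20251228  0.072     ]
p3 [ 0.33794503 -0.28703225  0.072     ]
```

Request:
{"name": "play_rows", "arguments": {"deltas": [[0.026,0.055,0,0,0,-0.0372],[0.026,0.055,0,0,0,-0.0372],[0.026,0.055,0,0,0,-0.0372],[0.026,0.055,0,0.0034,-0.0369,0],[0.026,0.055,0,0.0034,-0.0369,0],[0.026,0.055,0,0.0034,-0.0369,0],[0.026,0.055,0,0,0,0],[0.026,0.055,0,0,0,0],[0.026,0.055,0,0,0,0],[0,0,0,0,0,0]], "gripper": 1}}

```text
clock: 1.1
tool_pos: [0.475, -0.2102, 0.2458]
orientation: [179.9, 20.1, -174.6]
force: [0.8, -0.0, 0.5]
opening: 0.0876
gripper_force: 0.0
```

Request:
{"name": "play_rows", "arguments": {"deltas": [[-0.0025,-0.0038,-0.05,0,0,0],[0,0,-0.05,0,0,0],[0,0,-0.05,0,0,0],[0,0,-0.05,0,0,0],[0,0,0,0,0,0]]}}

```text
clock: 1.6
tool_pos: [0.4676, -0.218, 0.0803]
orientation: [179.7, 19.5, -175.2]
force: [0.0, 0.0, 0.8]
opening: 0.0875
gripper_force: 0.0
```

```bash
python3 - <<'E'
from h import *
p,d=snapshot("scene"); cv2.imwrite("pics/s1.png",cv2.resize(p[190:300,290:450],None,fx=4.5,fy=4.5,interpolation=cv2.INTER_CUBIC))
E
```

```text
(no output)
```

View pics/s1.png

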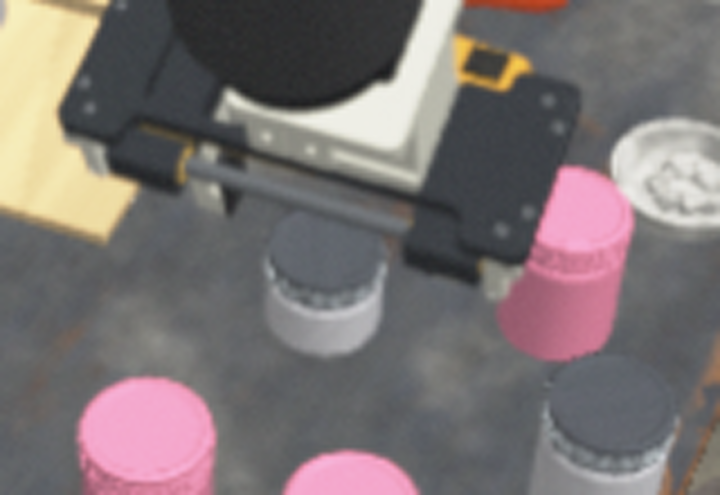

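The short lid is at about (327,250) in the crop, between the fingertips (215,185) and (500,275).

```bash
python3 - <<'E'
from h import *
for i in range(1):
    o=get_obs(); print(o["tool_pos"],o["orientation"],o["joint_pos"],o["qvel"])
T=np.array(o["tool_pos"])
from scipy.spatial.transform import Rotation as R
M=R.from_euler("xyz",o["orientation"],degrees=True).as_matrix()
for s in(-.044,.044):
    q=proj("scene",T+M@[0,s,.019]); print((q-[290,190])*4.5)
print((proj("scene",[.473,-.213,.045])-[290,190])*4.5,(proj("scene",[.476,-.211,.045])-[290,190])*4.5,(proj("scene",[.470,-.215,.045])-[290,190])*4.5)
E
```

```text
[ 0.46955128 -0.2184914   0.0833807 ] [ 179.81336302   19.6639627  -175.09402181] [ -6.56931959   8.97037647 -39.72216756 -10.61133469 -22.38828536
 -69.3475279 ] [ 0.18726256 -3.70842529  2.96970277  2.04454999 -1.50702262 -1.05438684]
[434.65114904 244.55879857]
[242.4032612  187.13188516]
[322.15135347 249.03518065] [320.97023282 243.09497798] [323.33891114 255.00935469]
```

Request:
{"name": "play_rows", "arguments": {"deltas": [[0,0,0,0,0,0],[0,0,0,0,0,0],[0,0,0,0,0,0]]}}

```text
clock: 1.95
tool_pos: [0.4724, -0.2186, 0.0877]
orientation: [180.0, 20.2, -175.0]
force: [0.3, 0.0, -0.4]
opening: 0.0875
gripper_force: 0.0
```

Request:
{"name": "play_rows", "arguments": {"deltas": [[0.001,0.0065,-0.018,0,0,0],[0,0,-0.018,0,0,0],[0,0,-0.018,0,0,0],[0,0,-0.018,0,0,0],[0,0,0,0,0,0],[0,0,0,0,0,0],[0,0,0,0,0,0]]}}

```text
clock: 2.65
tool_pos: [0.4729, -0.2133, 0.0292]
orientation: [179.9, 20.1, -175.0]
force: [0.7, 1.0, 0.2]
opening: 0.0873
gripper_force: 0.0
```

Request:
{"name": "play_rows", "arguments": {"deltas": [[0,0,0,0,0,0],[0,0,0,0,0,0],[0,0,0,0,0,0],[0,0,0,0,0,0],[0,0,0,0,0,0],[0,0,0,0,0,0],[0,0,0,0,0,0]], "gripper": -1}}

```text
clock: 3.35
tool_pos: [0.4721, -0.2132, 0.028]
orientation: [179.9, 20.0, -175.0]
force: [0.1, 0.9, 2.2]
opening: 0.0515
gripper_force: 30.0
```

Request:
{"name": "play_rows", "arguments": {"deltas": [[0,0,0.02,0,0,0],[0,0,0.03,0,0,0],[0,0,0.03,0,0,0],[0.0108,0.034,0.01,0,0,0],[0.0108,0.034,0,0,0,0],[0.0108,0.034,0,0,0,0],[0.0108,0.034,0,0,0,0],[0.0108,0.034,0,0,0,0],[0.0108,0.034,0,0,0,0]]}}

```text
clock: 4.25
tool_pos: [0.5238, -0.0485, 0.0997]
orientation: [179.9, 20.0, -175.0]
force: [1.1, -1.0, -1.3]
opening: 0.0515
gripper_force: 30.0
```

Request:
{"name": "play_rows", "arguments": {"deltas": [[0,0,0,0,0,0],[0,0,0,0,0,0],[0,0,0,0,0,0],[0,0,0,0,0,0]]}}

```text
clock: 4.65
tool_pos: [0.5238, -0.0506, 0.0999]
orientation: [179.9, 20.0, -175.1]
force: [0.4, -1.1, -1.5]
opening: 0.0516
gripper_force: 30.0
```

Request:
{"name": "play_rows", "arguments": {"deltas": [[0,0,-0.02,0,0,0],[0,0,-0.02,0,0,0],[0,0,-0.02,0,0,0],[0,0,-0.01,0,0,0],[0,0,-0.005,0,0,0],[0,0,-0.003,0,0,0],[0,0,0,0,0,0],[0,0,0,0,0,0]]}}

```text
clock: 5.45
tool_pos: [0.5277, -0.0561, 0.0498]
orientation: [178.7, 18.9, -175.1]
force: [-3.8, 0.6, 4.7]
opening: 0.0514
gripper_force: 30.0
```

Request:
{"name": "play_rows", "arguments": {"deltas": [[0,0,0,0,0,0],[0,0,0,0,0,0]]}}

```text
clock: 5.65
tool_pos: [0.5275, -0.0559, 0.0496]
orientation: [178.7, 18.8, -175.1]
force: [-4.5, -1.4, 4.9]
opening: 0.0514
gripper_force: 30.0
```

```bash
python3 - <<'E'
from h import *
p,d=snapshot("scene"); cv2.imwrite("pics/s2.png",cv2.resize(p[90:260,220:400],None,fx=3.5,fy=3.5,interpolation=cv2.INTER_CUBIC))
o=get_obs(); print(o["tool_pos"],o["force"],o["moment"],o["joint_pos"],o["tau"])
E
```

```text
[ 0.52745614 -0.05589958  0.04950291] [-3.71686107 -3.02006093  4.7921189 ] [-0.75927567  1.59498365 -0.23153443] [  13.61858842   12.30338934  -56.03455606   28.24020642   -3.22286713
 -126.43128923] [  1.24360096 -31.56460047  16.86523855   2.92703949   1.61509216
   0.07563591]
```

View pics/s2.png

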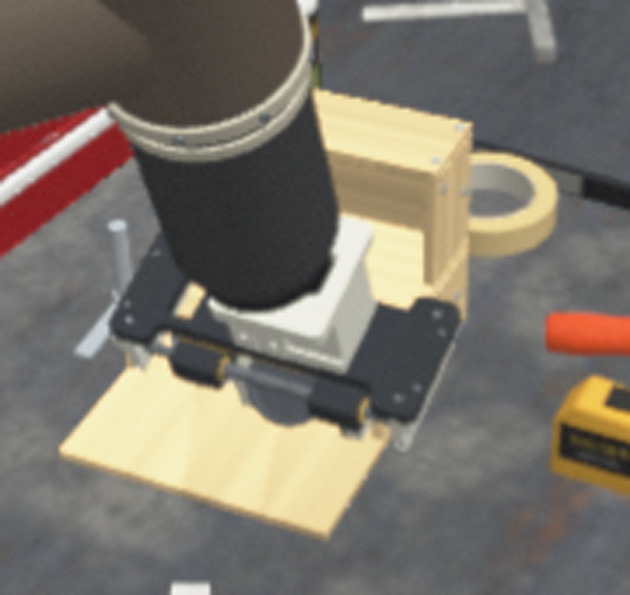

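The arm stopped short: joint 5 is near its limit (-3°), and the jar probably caught the board edge (its rim lay at rack x ≈ -29). I'll lift, back off and look.

Request:
{"name": "play_rows", "arguments": {"deltas": [[0,0,0.02,0,0,0],[0,0,0.03,0,0,0],[0,0,0.03,0,0,0],[-0.02,0,0.02,-0.0025,0.0277,0],[-0.015,0.0,0,-0.0025,0.0277,0],[0,0,0,0,0,0],[0,0,0,0,0,0],[0,0,0,0,0,0]]}}

```text
clock: 6.5
tool_pos: [0.5, -0.0579, 0.1263]
orientation: [179.0, 8.9, -175.0]
force: [-1.1, 0.8, -2.0]
opening: 0.0514
gripper_force: 30.0
```

```bash
python3 - <<'E'
from h import *
p,d=snapshot("scene"); cv2.imwrite("pics/s3.png",cv2.resize(p[90:260,220:400],None,fx=3.5,fy=3.5,interpolation=cv2.INTER_CUBIC))
o=get_obs(); print(o["tool_pos"],o["orientation"],o["force"],o["moment"],o["joint_pos"])
E
```

```text
[ 0.49984449 -0.0578958   0.12634443] [ 178.99980312    8.88675383 -175.03161349] [-0.24276798  0.41799184 -1.51216308] [-0.13280642  0.58839197  0.00267636] [  16.39082475    6.48190451  -36.93022124    1.26341092  -37.68534327
 -102.28444403]
```

View pics/s3.png

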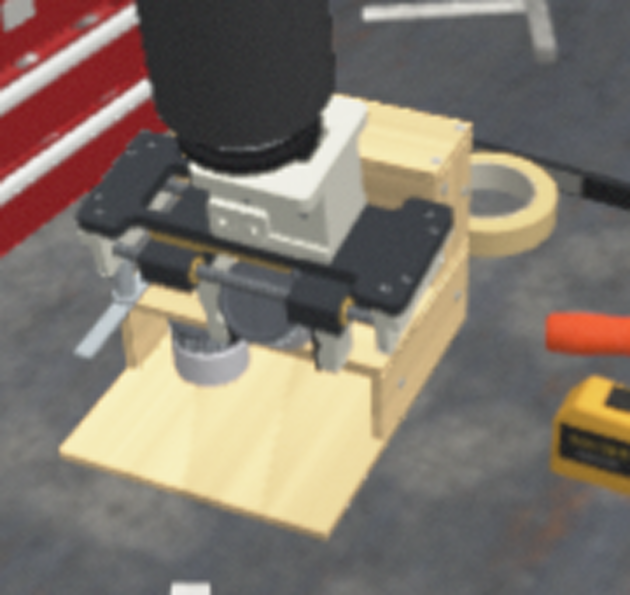

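The jar is still held but pitched, with its lid facing the camera at about (265,310). I'll measure the lid plane from depth.

```bash
python3 - <<'E'
from h import *
p,d=snapshot("scene"); P=[]
for U in range(240,296,3):
  for V in range(302,338,3):
    u,v=U/3.5+220,V/3.5+90; z=d[int(round(v)),int(round(u))]; 
    if z>0:P.append(atd("scene",round(u),round(v),z))
P=np.array(P); c=np.median(P,0); P=P[np.linalg.norm(P-c,axis=1)<.03]; c=P.mean(0); n=np.linalg.svd(P-c)[2][2]; n*=np.sign(n[2])
print(len(P),c,n,np.abs((P-c)@n).max())
print(atz("scene",265/3.5+220,310/3.5+90,c[2]))
E
```

```text
201 [ 0.47352699 -0.06684325  0.15073091] [-0.73233209 -0.13704142  0.66701526] 0.016028493757073672
[ 0.48107191 -0.06296708  0.15073091]
```

Request:
{"name": "play_rows", "arguments": {"deltas": [[-0.022,-0.0255,0.02,0,0,0],[-0.022,-0.0255,0.02,0,0,0],[-0.022,-0.0255,0,-0.0038,0.0415,0],[-0.022,-0.0255,0,-0.0038,0.0415,0],[0,0,0,-0.0038,0.0415,0],[0,0,0,-0.0038,0.0415,0],[0,0,0,-0.0038,0.0415,0],[0,0,0,0,0,0],[0,0,0,0,0,0],[0,0,0,0,0,0]]}}

```text
clock: 7.6
tool_pos: [0.4299, -0.1392, 0.1594]
orientation: [179.2, -28.5, -175.1]
force: [0.7, 0.7, -1.0]
opening: 0.0514
gripper_force: 30.0
```

```bash
python3 - <<'E'
from h import *
p,d=snapshot("scene")
o=get_obs(); T=np.array(o["tool_pos"]); print(T,o["orientation"],o["joint_pos"])
q=proj("scene",T); print(q); u,v=q.astype(int)
cv2.imwrite("pics/s4.png",cv2.resize(p[v-75:v+75,u-100:u+100],None,fx=4,fy=4,interpolation=cv2.INTER_CUBIC)); print(u,v)
E
```

```text
[ 0.42990554 -0.13919997  0.15997961] [ 179.15846144  -28.43435605 -175.0550393 ] [  5.99524232  21.18670563 -16.03705707  -1.3575003  -81.19542759
 -90.71599718]
[316.69836578 202.29340554]
316 202
```

View pics/s4.png

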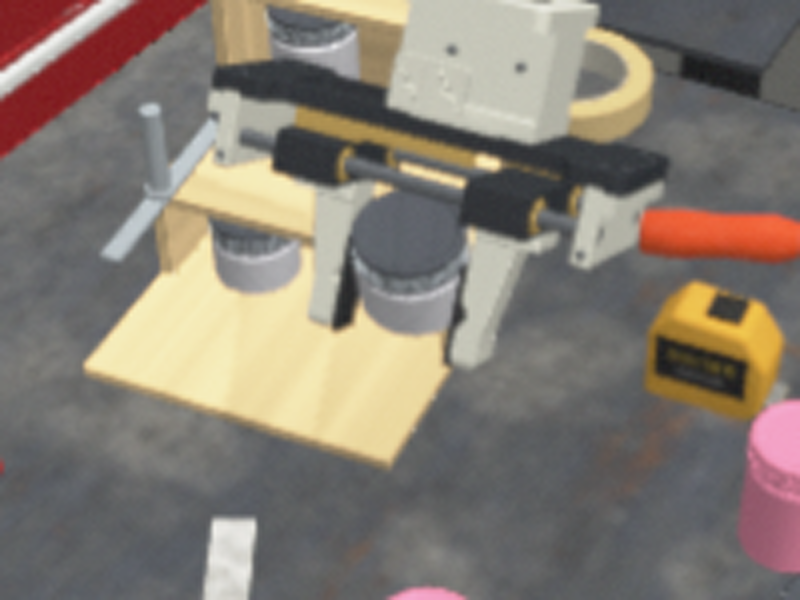

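The jar now looks almost upright, with its lid centred at (409,230) in the crop. I'll take the numbers from depth.

```bash
cat >> h.py <<'E'
def lid(name,u0,v0,ru,rv):
    p,d=snapshot(name); P=[]
    for u in range(int(u0-ru),int(u0+ru)+1):
        for v in range(int(v0-rv),int(v0+rv)+1):
            if ((u-u0)/ru)**2+((v-v0)/rv)**2<1 and d[v,u]>0: P.append(atd(name,u,v,d[v,u]))
    P=np.array(P)
    for _ in range(4):
        c=np.mean(P,0); n=np.linalg.svd(P-c)[2][2]; n*=np.sign(n[2]); e=np.abs((P-c)@n); P=P[e<max(.002,2*np.median(e))]
    return len(P),P.mean(0),n,e.max()
E
python3 - <<'E'
from h import *
u,v=409/4+216,230/4+127
print(lid("scene",u,v,12,7)); print(atz("scene",u,v,.182))
p,d=snapshot("scene"); print([d[int(v),int(u)+k] for k in(-8,-4,0,4,8)])
E
```

```text
(237, array([ 0.43532805, -0.14029661,  0.19777123]), array([-0.14542774, -0.00994279,  0.98931891]), np.float64(0.001981254764104645))
[ 0.45206224 -0.13044607  0.182     ]
[np.float32(0.82403576), np.float32(0.8222284), np.float32(0.8223643), np.float32(0.82230985), np.float32(0.82133514)]
```

Request:
{"name": "play_rows", "arguments": {"deltas": [[0,0,-0.03,-0.003,0.033,0],[0,0,-0.03,0,0,0],[0,0,-0.03,0,0,0],[0,0,-0.03,0,0,0],[0,0,-0.025,0,0,0],[0,0,-0.015,0,0,0],[0,0,-0.009,0,0,0],[0,0,0,0,0,0],[0,0,0,0,0,0],[0,0,0,0,0,0]]}}

```text
clock: 8.75
tool_pos: [0.4309, -0.1391, 0.025]
orientation: [179.2, -34.4, -175.1]
force: [-0.1, 0.3, -0.9]
opening: 0.0513
gripper_force: 30.0
```

Request:
{"name": "play_rows", "arguments": {"deltas": [[0,0,-0.002,0,0,0],[0,0,0,0,0,0],[0,0,0,0,0,0]]}}

```text
clock: 9.05
tool_pos: [0.4304, -0.1391, 0.0228]
orientation: [179.2, -34.5, -175.1]
force: [0.6, 1.1, -2.0]
opening: 0.0515
gripper_force: 30.0
```

Request:
{"name": "play_rows", "arguments": {"deltas": [[0,0,0,0,0,0],[0,0,0,0,0,0],[0,0,0,0,0,0],[0,0,0,0,0,0],[0,0,0,0,0,0]], "gripper": 1}}

```text
clock: 9.55
tool_pos: [0.4303, -0.1391, 0.0226]
orientation: [179.2, -34.6, -175.1]
force: [0.8, 0.1, 0.7]
opening: 0.0848
gripper_force: 0.0
```

```bash
python3 - <<'E'
from h import *
print(get_obs()["opening"])
q=proj("scene",[.440,-.14,.045]); print(q,lid("scene",*q,7,4))
E
```

```text
0.08478157042644666
[320.92576021 243.41342629] (80, array([ 0.44194534, -0.1387759 ,  0.0424039 ]), array([ 0.05434444, -0.0014426 ,  0.99852121]), np.float64(0.0019220396606905578))
```

Jar is upright on the bench. Raise, return to a small forward tilt, and re-measure the jar.

Request:
{"name": "play_rows", "arguments": {"deltas": [[0,0,0.03,0,0,0],[0,0,0.04,0,0,0],[0,0,0.04,0,0,0],[-0.02,0,0.04,0.0036,-0.04,0],[-0.02,0,0,0.0036,-0.04,0],[-0.02,0,0,0.0036,-0.04,0],[-0.02,0,0,0.0036,-0.04,0],[0,0,0,0.0036,-0.04,0],[0,0,0,0.0036,-0.04,0],[0,0,0,0,0,0]], "gripper": 1}}

```text
clock: 10.6
tool_pos: [0.3628, -0.1393, 0.1426]
orientation: [179.0, 9.1, -175.1]
force: [-0.1, 0.1, 0.1]
opening: 0.088
gripper_force: 0.0
```

```bash
python3 - <<'E'
from h import *
o=get_obs(); print(o["tool_pos"],o["orientation"],o["joint_pos"])
p,d=snapshot("top"); q=proj("top",[.442,-.139,.045]); u,v=q.astype(int); print(u,v)
a=cv2.resize(p[v-30:v+30,u-40:u+40],None,fx=6,fy=6,interpolation=cv2.INTER_CUBIC)
p,d=snapshot("scene"); q=proj("scene",[.442,-.139,.045]); u,v=q.astype(int); print(u,v)
b=cv2.resize(p[v-30:v+30,u-26:u+26],None,fx=6,fy=6,interpolation=cv2.INTER_CUBIC)
cv2.imwrite("pics/s5.png",np.hstack([a,b]))
E
```

```text
[ 0.36276716 -0.1393346   0.14255353] [ 178.96576595    9.10001387 -175.10749215] [  7.98391288  -6.80967679 -46.65033571  -0.82897466 -41.02024364
 -92.42713483]
326 228
320 242
```

View pics/s5.png

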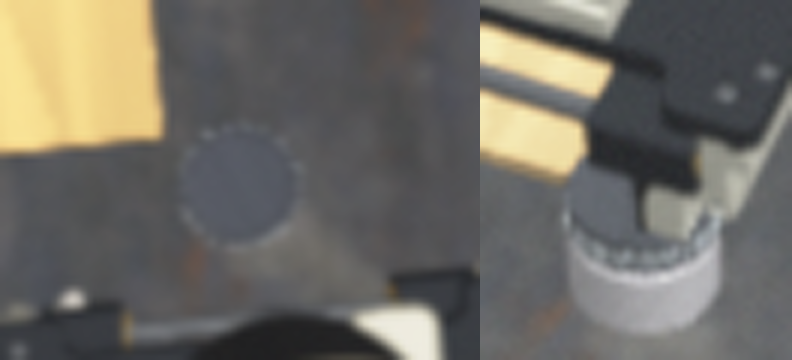

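Request:
{"name": "play_rows", "arguments": {"deltas": [[0.0327,0,0,0,0,0],[0.0327,0,0,0,0,0],[0.0327,-0.0008,0,0,0,0],[0,0,-0.025,0,0,0],[0,0,-0.03,0,0,0],[0,0,-0.03,0,0,0],[0,0,-0.02,0,0,0],[0,0,-0.02,0,0,0],[0,0,-0.01,0,0,0],[0,0,0,0,0,0]]}}

```text
clock: 11.7
tool_pos: [0.4447, -0.1397, 0.0331]
orientation: [179.0, 8.6, -175.0]
force: [0.9, 0.6, -0.7]
opening: 0.0876
gripper_force: 0.0
```

Request:
{"name": "play_rows", "arguments": {"deltas": [[0,0,0,0,0,0],[0,0,0,0,0,0]]}}

```text
clock: 11.9
tool_pos: [0.4455, -0.1397, 0.0352]
orientation: [179.0, 8.9, -175.0]
force: [0.5, -0.5, -0.5]
opening: 0.0874
gripper_force: 0.0
```

Request:
{"name": "play_rows", "arguments": {"deltas": [[-0.005,0,-0.005,0,0,0],[0,0,-0.0045,0,0,0],[0,0,0,0,0,0],[0,0,0,0,0,0]]}}

```text
clock: 12.3
tool_pos: [0.4408, -0.1397, 0.0271]
orientation: [179.0, 8.8, -175.0]
force: [-0.3, 0.5, 0.6]
opening: 0.0876
gripper_force: 0.0
```

Request:
{"name": "play_rows", "arguments": {"deltas": [[0,0,0,0,0,0],[0,0,0,0,0,0],[0,0,0,0,0,0],[0,0,0,0,0,0],[0,0,0,0,0,0],[0,0,0,0,0,0]], "gripper": -1}}

```text
clock: 12.9
tool_pos: [0.4408, -0.1397, 0.0271]
orientation: [179.0, 8.8, -175.0]
force: [-0.4, 1.1, 0.8]
opening: 0.0515
gripper_force: 29.9
```

Request:
{"name": "play_rows", "arguments": {"deltas": [[0,0,0.02,0,0,0],[0,0,0.0225,0,0,0],[0,0,0.02,0,0,0],[0.0198,0.0274,0,0,0,0],[0.0198,0.0274,0,0,0,0],[0.0198,0.0274,0,0,0,0],[0.0198,0.0274,0,0,0,0],[0,0,0,0,0,0],[0,0,0,0,0,0],[0,0,0,0,0,0]]}}

```text
clock: 13.9
tool_pos: [0.5033, -0.0524, 0.0766]
orientation: [179.0, 8.8, -175.1]
force: [0.0, -0.7, -1.0]
opening: 0.0518
gripper_force: 29.9
```

Request:
{"name": "play_rows", "arguments": {"deltas": [[0,0,-0.01,0,0,0],[0,0,-0.015,0,0,0],[0,0,-0.01,0,0,0],[0,0,-0.008,0,0,0],[0,0,-0.004,0,0,0],[0,0,0,0,0,0],[0,0,0,0,0,0],[0,0,0,0,0,0]]}}

```text
clock: 14.7
tool_pos: [0.5045, -0.052, 0.0398]
orientation: [179.0, 8.9, -175.0]
force: [0.8, 0.2, -1.4]
opening: 0.0519
gripper_force: 29.9
```

Request:
{"name": "play_rows", "arguments": {"deltas": [[0,0,-0.0025,0,0,0],[0,0,-0.0025,0,0,0],[0,0,0,0,0,0],[0,0,0,0,0,0]]}}

```text
clock: 15.1
tool_pos: [0.5041, -0.052, 0.0354]
orientation: [179.0, 8.8, -175.0]
force: [0.6, -0.6, -1.6]
opening: 0.0519
gripper_force: 29.9
```

Request:
{"name": "play_rows", "arguments": {"deltas": [[0,0,0,0,0,0],[0,0,0,0,0,0],[0,0,0,0,0,0]], "gripper": 0.9}}

```text
clock: 15.4
tool_pos: [0.5044, -0.052, 0.0356]
orientation: [179.0, 8.9, -175.0]
force: [-0.8, 0.5, -0.3]
opening: 0.0701
gripper_force: 0.0
```

Request:
{"name": "play_rows", "arguments": {"deltas": [[0,0,0.015,0,0,0],[0,0,0.025,0,0,0],[0,0,0.025,0,0,0],[-0.026,-0.0024,0,0,0,0],[-0.026,-0.0024,0,0,0,0],[-0.026,-0.0024,0,0,0,0],[0,0,0,0,0,0]]}}

```text
clock: 16.1
tool_pos: [0.439, -0.0584, 0.0873]
orientation: [179.0, 8.8, -175.1]
force: [0.7, 0.0, 0.0]
opening: 0.083
gripper_force: 0.0
```

Request:
{"name": "play_rows", "arguments": {"deltas": [[0,0,-0.02,0,0,0],[0,0,-0.02,0,0,0],[0,0,-0.015,0,0,0],[0,0,-0.01,0,0,0],[0,0,0,0,0,0],[0,0,0,0,0,0],[0,0,0,0,0,0],[0,0,0,0,0,0]], "gripper": -1}}

```text
clock: 16.9
tool_pos: [0.4422, -0.0577, 0.036]
orientation: [179.0, 8.9, -175.0]
force: [0.9, -0.2, -0.0]
opening: 0.0246
gripper_force: 0.0
```

Request:
{"name": "play_rows", "arguments": {"deltas": [[0,0,-0.0015,0,0,0],[0.0125,0.0011,0,0,0,0],[0.0125,0.0011,0,0,0,0],[0.0125,0.0011,0,0,0,0],[0.0125,0.0011,0,0,0,0],[0.0125,0.0011,0,0,0,0],[0.0125,0.0011,0,0,0,0],[0.0125,0.0011,0,0,0,0],[0.0125,0.0011,0,0,0,0],[0,0,0,0,0,0]]}}

```text
clock: 17.9
tool_pos: [0.5237, -0.0504, 0.0343]
orientation: [179.0, 8.9, -175.0]
force: [-0.6, -0.6, 0.8]
opening: 0.0006
gripper_force: 0.0
```

Request:
{"name": "play_rows", "arguments": {"deltas": [[0.004,0.0004,0,0,0,0],[0.004,0.0004,0,0,0,0],[0.004,0.0004,0,0,0,0],[0.003,0.0003,0,0,0,0],[0,0,0,0,0,0],[0,0,0,0,0,0]]}}

```text
clock: 18.5
tool_pos: [0.5339, -0.0495, 0.0343]
orientation: [179.0, 8.8, -175.0]
force: [1.0, 0.8, 0.3]
opening: 0.0005
gripper_force: 0.0
```

Request:
{"name": "play_rows", "arguments": {"deltas": [[0.0015,0.00015,0,0,0,0],[0.0015,0.00015,0,0,0,0],[0,0,0,0,0,0],[0,0,0,0,0,0]]}}

```text
clock: 18.9
tool_pos: [0.5362, -0.0493, 0.0342]
orientation: [179.0, 8.8, -175.0]
force: [-0.4, 0.1, 0.2]
opening: 0.0001
gripper_force: 0.3
```

Request:
{"name": "play_rows", "arguments": {"deltas": [[0.0013,0.0001,0,0,0,0],[0,0,0,0,0,0],[0,0,0,0,0,0]]}}

```text
clock: 19.2
tool_pos: [0.5372, -0.0493, 0.0342]
orientation: [179.0, 8.8, -175.0]
force: [-0.7, -0.3, 0.4]
opening: 0.0005
gripper_force: 0.3
```

Request:
{"name": "play_rows", "arguments": {"deltas": [[0.0013,0.0001,0,0,0,0],[0,0,0,0,0,0],[0,0,0,0,0,0]]}}

```text
clock: 19.5
tool_pos: [0.5383, -0.0491, 0.0342]
orientation: [179.0, 8.8, -175.0]
force: [-0.8, 0.3, 0.3]
opening: 0.0004
gripper_force: 0.3
```

Request:
{"name": "play_rows", "arguments": {"deltas": [[0.0013,0.0001,0,0,0,0],[0,0,0,0,0,0],[0,0,0,0,0,0]]}}

```text
clock: 19.8
tool_pos: [0.539, -0.0492, 0.0341]
orientation: [179.0, 8.8, -175.0]
force: [-1.5, 0.4, 2.0]
opening: 0.0005
gripper_force: 1.2
```

Request:
{"name": "play_rows", "arguments": {"deltas": [[0.0013,0.0001,0,0,0,0],[0,0,0,0,0,0],[0,0,0,0,0,0]]}}

```text
clock: 20.1
tool_pos: [0.5392, -0.0493, 0.0339]
orientation: [179.0, 8.7, -175.0]
force: [-5.9, 0.3, 3.3]
opening: 0.0005
gripper_force: 2.7
```

Request:
{"name": "play_rows", "arguments": {"deltas": [[0.0013,0.0001,0,0,0,0],[0,0,0,0,0,0],[0,0,0,0,0,0]]}}

```text
clock: 20.4
tool_pos: [0.5393, -0.0494, 0.0336]
orientation: [179.1, 8.6, -175.1]
force: [-8.0, 2.1, 5.5]
opening: 0.0004
gripper_force: 4.0
```

Request:
{"name": "play_rows", "arguments": {"deltas": [[-0.015,-0.0014,0,0,0,0],[-0.02,-0.0018,0,0,0,0],[-0.02,-0.0018,0,0,0,0],[-0.01,0,0.04,0,0,0],[0,0,0.05,0,0,0],[-0.01,-0.0475,0.05,0,0,0],[-0.01,-0.0475,0.02,0,0,0],[-0.01,-0.0475,0,0,0,0],[-0.01,-0.0475,0,0,0,0],[-0.01,-0.0475,0,0,0,0]]}}

```text
clock: 21.4
tool_pos: [0.4501, -0.2404, 0.1589]
orientation: [179.1, 9.0, -175.0]
force: [0.5, -0.1, 0.2]
opening: 0.0004
gripper_force: 0.0
```

Request:
{"name": "play_rows", "arguments": {"deltas": [[-0.01,-0.0475,0,0,0,0],[-0.006,-0.0475,0,0,0,0],[0,-0.0475,0,0,0,0],[0,0,0,0,0,0],[0,0,0,0,0,0],[0,0,0,0,0,0],[0,0,0,0,0,0]], "gripper": 1}}

```text
clock: 22.1
tool_pos: [0.4375, -0.352, 0.1583]
orientation: [179.0, 8.9, -175.0]
force: [-0.9, 0.1, -0.2]
opening: 0.0506
gripper_force: 0.0
```

```bash
python3 - <<'E'
from h import *
o=get_obs(); print(o["tool_pos"],o["orientation"],o["opening"],o["joint_pos"])
n,c,nn,e=lid("scene",*proj("scene",[.428,-.357,.072]),8,5); print(n,c,nn)
# short jar points in rack frame: visible jar front
p,d=snapshot("top"); 
p,d=snapshot("scene"); th=np.radians(5.22); 
for xr in(-28,-20,-12):
  pass
v=np.array([.5749,-.0014]); R=np.array([[np.cos(th),np.sin(th)],[-np.sin(th),np.cos(th)]])
for yr in(-60,-44,-28,26,42,58):
  out=[]
  for z in(15,25,35,45):
    w=v+R.T@(np.array([-32,yr])/1000); q=proj("scene",[*w,z/1000]); P=atd("scene",*q.round(),d[int(round(q[1])),int(round(q[0]))]); r=R@(P[:2]-v)*1000; out.append((*r.round().astype(int),int(P[2]*1000)))
  print(yr,out)
E
```

```text
[ 0.43752445 -0.35204441  0.15829487] [ 179.04634856    8.85273003 -174.95674014] 0.05060064234110407 [-22.27789999  11.36599284 -22.38088344  -6.49887858 -48.99289435
 -58.64922609]
116 [ 0.42996061 -0.3562259   0.06966953] [ 0.00310038 -0.0426404   0.99908567]
-60 [(np.int64(-26), np.int64(-57), 9), (np.int64(-26), np.int64(-57), 18), (np.int64(-24), np.int64(-56), 28), (np.int64(-24), np.int64(-57), 37)]
-44 [(np.int64(-27), np.int64(-43), 11), (np.int64(-25), np.int64(-39), 17), (np.int64(-24), np.int64(-39), 25), (np.int64(-28), np.int64(-42), 41)]
-28 [(np.int64(-26), np.int64(-24), 9), (np.int64(-13), np.int64(-18), 6), (np.int64(-5), np.int64(-14), 7), (np.int64(10), np.int64(-7), 6)]
26 [(np.int64(-23), np.int64(31), 7), (np.int64(-26), np.int64(29), 19), (np.int64(-24), np.int64(32), 25), (np.int64(-24), np.int64(31), 38)]
42 [(np.int64(-28), np.int64(44), 9), (np.int64(-30), np.int64(44), 23), (np.int64(-28), np.int64(45), 30), (np.int64(-29), np.int64(43), 40)]
58 [(np.int64(-26), np.int64(61), 9), (np.int64(-15), np.int64(70), 6), (np.int64(-1), np.int64(78), 5), (np.int64(6), np.int64(84), 7)]
```

Request:
{"name": "play_rows", "arguments": {"deltas": [[-0.0105,-0.0055,0,0,0,0],[0,0,0,0,0,0],[0,0,0,0,0,0],[0,0,-0.02,0,0,0],[0,0,-0.025,0,0,0],[0,0,0,0,0,0],[0,0,0,0,0,0]]}}

```text
clock: 22.95
tool_pos: [0.429, -0.3575, 0.1222]
orientation: [179.0, 8.8, -175.0]
force: [0.6, -1.2, 0.4]
opening: 0.0874
gripper_force: 0.0
```

Request:
{"name": "play_rows", "arguments": {"deltas": [[0,0.001,-0.02,0,0,0],[0,0,-0.02,0,0,0],[0,0,-0.02,0,0,0],[0,0,-0.02,0,0,0],[0,0,-0.01,0,0,0],[0,0,0,0,0,0],[0,0,0,0,0,0],[0,0,0,0,0,0]]}}

```text
clock: 23.75
tool_pos: [0.4296, -0.3569, 0.0511]
orientation: [179.1, 8.9, -175.0]
force: [-0.0, -0.5, 1.3]
opening: 0.0877
gripper_force: 0.0
```

Request:
{"name": "play_rows", "arguments": {"deltas": [[0,0,0,0,0,0],[0,0,0,0,0,0],[0,0,0,0,0,0],[0,0,0,0,0,0],[0,0,0,0,0,0],[0,0,0,0,0,0],[0,0,0,0,0,0]], "gripper": -1}}

```text
clock: 24.45
tool_pos: [0.4291, -0.3568, 0.0502]
orientation: [179.0, 8.8, -175.0]
force: [-0.6, -1.6, 1.2]
opening: 0.0519
gripper_force: 29.9
```

Request:
{"name": "play_rows", "arguments": {"deltas": [[0,0,0.02,0,0,0],[0,0,0.035,0,0,0],[0,0,0.045,0,0,0],[0,0,0.045,0,0,0],[0.01,0.02,0.04,0,0,0],[0.02,0.04,0,0,0,0],[0.0247,0.0488,0,0,0,0],[0.0247,0.0488,0,0,0,0],[0.0247,0.0488,0,0,0,0],[0.0247,0.0488,0,0,0,0]]}}

```text
clock: 25.45
tool_pos: [0.532, -0.1506, 0.1977]
orientation: [179.0, 8.8, -175.0]
force: [0.5, -0.6, -3.0]
opening: 0.0518
gripper_force: 29.9
```

Request:
{"name": "play_rows", "arguments": {"deltas": [[0.0247,0.0488,0,0,0,0],[0.0247,0.0488,0,0,0,0],[0.018,0.036,0,0,0,0],[0,0,0,0,0,0],[0,0,0,0,0,0],[0,0,0,0,0,0],[0,0,0,0,0,0]]}}

```text
clock: 26.15
tool_pos: [0.5854, -0.0465, 0.198]
orientation: [179.0, 8.8, -175.1]
force: [0.4, -0.1, -2.6]
opening: 0.0518
gripper_force: 29.9
```

Request:
{"name": "play_rows", "arguments": {"deltas": [[0,0.002,-0.02,0,0,0],[0,0,-0.02,0,0,0],[0,0,-0.02,0,0,0],[0,0,-0.015,0,0,0],[0,0,-0.01,0,0,0],[0,0,-0.004,0,0,0],[0,0,0,0,0,0],[0,0,0,0,0,0],[0,0,0,0,0,0]]}}

```text
clock: 27.05
tool_pos: [0.5864, -0.0438, 0.1276]
orientation: [179.0, 8.9, -175.0]
force: [0.8, -0.2, -1.2]
opening: 0.0516
gripper_force: 29.9
```

Request:
{"name": "play_rows", "arguments": {"deltas": [[0,0,-0.0035,0,0,0],[0,0,-0.0035,0,0,0],[0,0,0,0,0,0],[0,0,0,0,0,0]]}}

```text
clock: 27.45
tool_pos: [0.586, -0.0439, 0.1213]
orientation: [179.0, 8.8, -175.0]
force: [0.3, 0.1, -1.3]
opening: 0.0516
gripper_force: 29.9
```

Request:
{"name": "play_rows", "arguments": {"deltas": [[0,0,-0.0015,0,0,0],[0,0,0,0,0,0],[0,0,0,0,0,0]]}}

```text
clock: 27.75
tool_pos: [0.5862, -0.0439, 0.1212]
orientation: [179.0, 8.9, -175.0]
force: [-4.8, 1.5, 8.5]
opening: 0.0518
gripper_force: 30.0
```

Request:
{"name": "play_rows", "arguments": {"deltas": [[0,0,0,0,0,0],[0,0,0,0,0,0],[0,0,0,0,0,0],[0,0,0,0,0,0]], "gripper": 0.8}}

```text
clock: 28.15
tool_pos: [0.586, -0.044, 0.1199]
orientation: [179.0, 8.8, -175.0]
force: [0.7, -0.0, 0.1]
opening: 0.0761
gripper_force: 0.0
```

Request:
{"name": "play_rows", "arguments": {"deltas": [[0,0,0.02,0,0,0],[0,0,0.03,0,0,0],[0,0,0.03,0,0,0],[-0.026,-0.0024,0,0,0,0],[-0.026,-0.0024,0,0,0,0],[-0.026,-0.0024,0,0,0,0],[0,0,0,0,0,0]]}}

```text
clock: 28.85
tool_pos: [0.5212, -0.0501, 0.1841]
orientation: [179.0, 8.8, -175.1]
force: [1.6, 0.2, -0.2]
opening: 0.0785
gripper_force: 0.0
```

Request:
{"name": "play_rows", "arguments": {"deltas": [[0,0,-0.02,0,0,0],[0,0,-0.025,0,0,0],[0,0,-0.02,0,0,0],[0,0,-0.01,0,0,0],[0,0,0,0,0,0],[0,0,0,0,0,0],[0,0,0,0,0,0],[0,0,0,0,0,0],[0,0,0,0,0,0]], "gripper": -1}}

```text
clock: 29.75
tool_pos: [0.5238, -0.0497, 0.1246]
orientation: [179.0, 8.9, -175.0]
force: [-0.2, 0.2, 0.4]
opening: 0.0125
gripper_force: 0.0
```

Request:
{"name": "play_rows", "arguments": {"deltas": [[0,0,-0.004,0,0,0],[0.0125,0.0011,0,0,0,0],[0.0125,0.0011,0,0,0,0],[0.0125,0.0011,0,0,0,0],[0.0125,0.0011,0,0,0,0],[0.0125,0.0011,0,0,0,0],[0.0125,0.0011,0,0,0,0],[0.0125,0.0011,0,0,0,0],[0.0125,0.0011,0,0,0,0],[0,0,0,0,0,0]]}}

```text
clock: 30.75
tool_pos: [0.6053, -0.0425, 0.1208]
orientation: [179.0, 8.9, -175.0]
force: [-0.2, 0.2, 0.6]
opening: 0.0001
gripper_force: 0.0
```

Request:
{"name": "play_rows", "arguments": {"deltas": [[0.006,0.0006,0,0,0,0],[0.006,0.0006,0,0,0,0],[0.002,0.0002,0,0,0,0],[0,0,0,0,0,0],[0,0,0,0,0,0]]}}

```text
clock: 31.25
tool_pos: [0.6148, -0.0415, 0.1211]
orientation: [179.0, 8.9, -175.0]
force: [0.3, 0.2, 0.5]
opening: 0.0003
gripper_force: 0.0
```

Request:
{"name": "play_rows", "arguments": {"deltas": [[0.004,0.0004,0,0,0,0],[0.0035,0.0003,0,0,0,0],[0,0,0,0,0,0],[0,0,0,0,0,0]]}}

```text
clock: 31.65
tool_pos: [0.621, -0.0409, 0.121]
orientation: [179.0, 8.9, -175.0]
force: [-0.9, 0.2, 0.1]
opening: 0.0005
gripper_force: 0.0
```

Request:
{"name": "play_rows", "arguments": {"deltas": [[0.0013,0.0001,0,0,0,0],[0,0,0,0,0,0],[0,0,0,0,0,0]]}}

```text
clock: 31.95
tool_pos: [0.6217, -0.0409, 0.1209]
orientation: [179.0, 8.8, -175.0]
force: [-1.7, -0.0, 0.5]
opening: 0.0002
gripper_force: 0.5
```

Request:
{"name": "play_rows", "arguments": {"deltas": [[0.0013,0.0001,0,0,0,0],[0,0,0,0,0,0],[0,0,0,0,0,0]]}}

```text
clock: 32.25
tool_pos: [0.6228, -0.0409, 0.1209]
orientation: [179.0, 8.8, -175.0]
force: [-0.9, -0.9, 0.4]
opening: 0.0001
gripper_force: 0.6
```

Request:
{"name": "play_rows", "arguments": {"deltas": [[0.0013,0.0001,0,0,0,0],[0,0,0,0,0,0],[0,0,0,0,0,0]]}}

```text
clock: 32.55
tool_pos: [0.6236, -0.0408, 0.1208]
orientation: [179.0, 8.8, -175.0]
force: [-3.8, -0.4, 2.1]
opening: 0.0009
gripper_force: 1.5
```

Request:
{"name": "play_rows", "arguments": {"deltas": [[0.0013,0.0001,0,0,0,0],[0,0,0,0,0,0],[0,0,0,0,0,0]]}}

```text
clock: 32.85
tool_pos: [0.6238, -0.0409, 0.1206]
orientation: [179.0, 8.7, -175.0]
force: [-6.2, 0.5, 4.6]
opening: 0.0007
gripper_force: 3.3
```

Request:
{"name": "play_rows", "arguments": {"deltas": [[-0.015,-0.0014,0,0,0,0],[-0.025,-0.0023,0,0,0,0],[-0.035,-0.0032,0.01,0,0,0],[-0.02,-0.002,0.04,0,0,0],[0,0,0.04,0,0,0],[0,0,0,0,0,0],[0,0,0,0,0,0],[0,0,0,0,0,0]], "gripper": 0.2}}

```text
clock: 33.65
tool_pos: [0.5485, -0.0478, 0.1923]
orientation: [179.0, 8.8, -175.0]
force: [-0.7, 0.5, -0.5]
opening: 0.0521
gripper_force: 0.0
```

```bash
python3 - <<'E'
from h import *
o=get_obs(); print(o["tool_pos"],o["orientation"],o["opening"])
d0=np.load("pics/top0.npy")
for v in(150,170,190,205,215,225):
  print(v,[tuple((atd("top",u,v,d0[v,u])*1000).round().astype(int)) for u in(165,175,180,185,190,195,200)])
# tall jar front in rack frame
p,d=snapshot("scene"); th=np.radians(5.22); v=np.array([.5749,-.0014]); R=np.array([[np.cos(th),np.sin(th)],[-np.sin(th),np.cos(th)]])
for yr in(-55,-44,-35,42):
  out=[]
  for z in(85,100,115,125):
    w=v+R.T@(np.array([55,yr])/1000); q=proj("scene",[*w,z/1000]); P=atd("scene",*q.round(),d[int(round(q[1])),int(round(q[0]))]); r=R@(P[:2]-v)*1000; out.append([int(r[0]),int(r[1]),int(P[2]*1000)])
  print(yr,out)
a=cv2.resize(p[90:260,200:430],None,fx=3.4,fy=3.4,interpolation=cv2.INTER_CUBIC); cv2.imwrite("pics/s6.png",a)
E
```

```text
[ 0.54850451 -0.04775526  0.19232346] [ 179.01950293    8.81497961 -175.03691539] 0.05206123691995495
150 [(np.int64(644), np.int64(277), np.int64(79)), (np.int64(638), np.int64(244), np.int64(98)), (np.int64(649), np.int64(244), np.int64(64)), (np.int64(662), np.int64(247), np.int64(18)), (np.int64(669), np.int64(240), np.int64(-4)), (np.int64(668), np.int64(225), np.int64(-1)), (np.int64(667), np.int64(210), np.int64(1))]
170 [(np.int64(576), np.int64(250), np.int64(138)), (np.int64(590), np.int64(247), np.int64(82)), (np.int64(596), np.int64(242), np.int64(60)), (np.int64(610), np.int64(249), np.int64(1)), (np.int64(610), np.int64(236), np.int64(0)), (np.int64(610), np.int64(221), np.int64(1)), (np.int64(609), np.int64(206), np.int64(5))]
190 [(np.int64(528), np.int64(248), np.int64(135)), (np.int64(541), np.int64(250), np.int64(65)), (np.int64(549), np.int64(253), np.int64(22)), (np.int64(553), np.int64(246), np.int64(1)), (np.int64(554), np.int64(233), np.int64(-1)), (np.int64(553), np.int64(219), np.int64(0)), (np.int64(553), np.int64(204), np.int64(2))]
205 [(np.int64(495), np
[... 520 characters left out ...]
 np.int64(1)), (np.int64(485), np.int64(216), np.int64(-2)), (np.int64(484), np.int64(202), np.int64(0))]
225 [(np.int64(457), np.int64(297), np.int64(0)), (np.int64(457), np.int64(269), np.int64(0)), (np.int64(457), np.int64(253), np.int64(7)), (np.int64(457), np.int64(243), np.int64(-3)), (np.int64(457), np.int64(229), np.int64(-2)), (np.int64(457), np.int64(213), np.int64(3)), (np.int64(457), np.int64(201), np.int64(-2))]
-55 [[58, -52, 81], [59, -52, 97], [59, -52, 111], [59, -52, 122]]
-44 [[58, -42, 81], [54, -44, 101], [-35, -85, 184], [-39, -87, 196]]
-35 [[60, -31, 80], [61, -31, 93], [-41, -79, 188], [-42, -80, 198]]
42 [[55, 42, 86], [56, 42, 99], [-41, -11, 187], [-40, -11, 196]]
```

Request:
{"name": "play_rows", "arguments": {"deltas": [[-0.0104,0.049,0,0,0,0],[-0.0104,0.049,0,0,0,0],[-0.0104,0.049,0,0,0,0],[0,0,0,0,0,0],[0,0,0,0,0,0],[0,0,0,0,0,0],[0,0,0,0,0,0]]}}

```text
clock: 34.4
tool_pos: [0.524, 0.0689, 0.1924]
orientation: [179.1, 8.8, -175.1]
force: [0.7, 0.6, -0.0]
opening: 0.0528
gripper_force: 0.0
```

Request:
{"name": "play_rows", "arguments": {"deltas": [[0,0.001,-0.02,0,0,0],[0,0,-0.02,0,0,0],[0,0,-0.02,0,0,0],[0,0,-0.015,0,0,0],[0,0,-0.01,0,0,0],[0,0,0,0,0,0],[0,0,0,0,0,0],[0,0,0,0,0,0]]}}

```text
clock: 35.2
tool_pos: [0.5245, 0.0706, 0.1256]
orientation: [179.0, 8.9, -175.0]
force: [-0.3, 0.4, -0.1]
opening: 0.0527
gripper_force: 0.0
```

Request:
{"name": "play_rows", "arguments": {"deltas": [[0,0,0,0,0,0],[0,0,0,0,0,0],[0,0,0,0,0,0],[0,0,0,0,0,0],[0,0,0,0,0,0],[0,0,0,0,0,0],[0,0,0,0,0,0]], "gripper": -1}}

```text
clock: 35.9
tool_pos: [0.524, 0.0706, 0.1249]
orientation: [179.0, 8.8, -175.0]
force: [-1.1, 0.1, 0.4]
opening: 0.0114
gripper_force: 30.0
```

```bash
python3 - <<'E'
from h import *
a=np.radians(np.linspace(-171.9,-85,13)); X=.075*np.c_[np.cos(a),np.sin(a)]; print((np.diff(X,axis=0)/.8).round(4).tolist())
E
```

```text
[[0.0024, -0.0116], [0.0038, -0.0112], [0.0052, -0.0106], [0.0065, -0.0099], [0.0077, -0.009], [0.0088, -0.0079], [0.0097, -0.0068], [0.0105, -0.0055], [0.0111, -0.0041], [0.0115, -0.0027], [0.0118, -0.0012], [0.0118, 0.0003]]
```

Request:
{"name": "play_rows", "arguments": {"deltas": [[0.0024,-0.0116,0,0,0,0],[0.0038,-0.0112,0,0,0,0],[0.0052,-0.0106,0,0,0,0],[0.0065,-0.0099,0,0,0,0],[0,0,0,0,0,0]]}}

```text
clock: 36.4
tool_pos: [0.5381, 0.035, 0.1249]
orientation: [179.1, 8.8, -175.0]
force: [-3.0, -0.2, 5.4]
opening: 0.011
gripper_force: 30.0
```

Request:
{"name": "play_rows", "arguments": {"deltas": [[0.0077,-0.009,0,0,0,0],[0.0088,-0.0079,0,0,0,0],[0.0097,-0.0068,0,0,0,0],[0.0105,-0.0055,0,0,0,0],[0,0,0,0,0,0]]}}

```text
clock: 36.9
tool_pos: [0.5694, 0.0122, 0.1251]
orientation: [179.0, 8.9, -175.1]
force: [0.3, -0.7, 4.5]
opening: 0.0114
gripper_force: 30.0
```

Request:
{"name": "play_rows", "arguments": {"deltas": [[0.0111,-0.0041,0,0,0,0],[0.0115,-0.0027,0,0,0,0],[0.0118,-0.0012,0,0,0,0],[0,0,0,0,0,0],[0,0,0,0,0,0]]}}

```text
clock: 37.4
tool_pos: [0.5961, 0.0068, 0.1251]
orientation: [179.0, 8.9, -175.0]
force: [-1.0, 5.0, 3.3]
opening: 0.0112
gripper_force: 30.0
```

Request:
{"name": "play_rows", "arguments": {"deltas": [[0.006,0,0,0,0,0],[0.0045,0.0005,0,0,0,0],[0,0,0,0,0,0],[0,0,0,0,0,0]]}}

```text
clock: 37.8
tool_pos: [0.6039, 0.0072, 0.1252]
orientation: [179.0, 8.9, -175.0]
force: [-1.3, 5.6, 3.8]
opening: 0.011
gripper_force: 30.0
```

Request:
{"name": "play_rows", "arguments": {"deltas": [[0.0015,0.0001,0,0,0,0],[0,0,0,0,0,0],[0,0,0,0,0,0]]}}

```text
clock: 38.1
tool_pos: [0.604, 0.0072, 0.1251]
orientation: [179.0, 8.8, -175.0]
force: [-6.0, 5.7, 7.2]
opening: 0.0111
gripper_force: 30.0
```

Request:
{"name": "play_rows", "arguments": {"deltas": [[0.0015,0.0001,0,0,0,0],[0,0,0,0,0,0],[0,0,0,0,0,0]]}}

```text
clock: 38.4
tool_pos: [0.6042, 0.0071, 0.125]
orientation: [179.0, 8.7, -175.0]
force: [-11.7, 6.1, 12.1]
opening: 0.0112
gripper_force: 30.0
```

Request:
{"name": "play_rows", "arguments": {"deltas": [[0,0,0,0,0,0],[0,0,0,0,0,0],[0,0,0,0,0,0]], "gripper": -0.2}}

```text
clock: 38.7
tool_pos: [0.6057, 0.0065, 0.1245]
orientation: [179.0, 8.8, -175.1]
force: [-1.0, -0.3, -0.2]
opening: 0.0303
gripper_force: 0.0
```

Request:
{"name": "play_rows", "arguments": {"deltas": [[0,0,0.015,0,0,0],[0,0,0.025,0,0,0],[0,0,0.04,0,0,0],[0,0,0.04,0,0,0],[-0.04,-0.03,0.04,0,0,0],[-0.05,-0.04,0.02,0,0,0],[-0.05,-0.05,0,0,0,0],[-0.04,-0.05,0,0,0,0],[0,0,0,0,0,0],[0,0,0,0,0,0]]}}

```text
clock: 39.7
tool_pos: [0.4704, -0.1219, 0.2684]
orientation: [179.0, 9.0, -175.2]
force: [0.7, 0.1, 0.4]
opening: 0.0354
gripper_force: 0.0
```

```bash
python3 - <<'E'
from h import *
o=get_obs(); print(o["tool_pos"],o["opening"],o["force"])
p,d=snapshot("top"); q,d=snapshot("scene")
a=cv2.resize(p[100:250,215:435],(0,0),fx=1.8,fy=1.8); b=cv2.resize(q[90:260,220:400],(0,0),fx=2.2,fy=2.2)
c=np.zeros((max(a.shape[0],b.shape[0]),a.shape[1]+b.shape[1],3),np.uint8); c[:a.shape[0],:a.shape[1]]=a; c[:b.shape[0],a.shape[1]:]=b
cv2.imwrite("pics/s7.png",c); print(c.shape)
E
```

```text
[ 0.47042858 -0.12193225  0.26841357] 0.03541346747752108 [0.68332008 0.13041592 0.39573001]
(374, 792, 3)
```

View pics/s7.png

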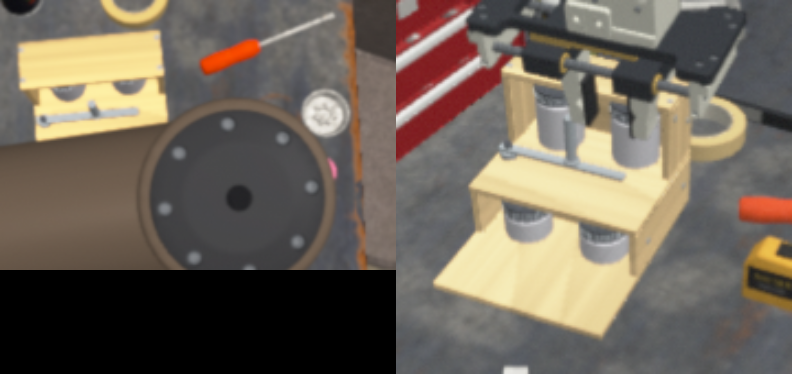

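The picture shows both jars upright next to their twins (short at (604,240), tall at (636,135)) and the bar across the upper tier. The robot is clear, so I'll hand in.

```bash
python3 -c "
from plant import *
print(close_job())"
```

```text
the job is handed in; nothing more can be done
None
```

I handed the job in at about 40 s: both jars stand upright against the back stops next to their twins, short below and tall above. Only then did I swing the retainer onto its stop. On the first try the short jar caught the upper board's edge and tilted in the grip, so I set it back on the bench (about a 1 cm drop) and regripped it; the largest wrist reading I saw was about 18 N.

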